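# Check a locating corner with a held square

## Task

Check the aluminium locating corner on the bench with the blue-gripped checking square: take the square by its grip, lay it flat inside the corner and, still holding it, press it flush against the inner faces of both bars at once for a moment. Then let go and leave it lying there in the corner; do not disturb the red-gripped square.

Things in the scene. Friction and masses are not known exactly. Their poses are not given: they have to be found in the camera images.
- check_square: BLUE-gripped square: flat steel L, about 0.3 kg, legs 100 mm long (outside), 24 wide, 16 high, along body +x and +y. Origin: underside, below the grip's middle; outer edges are the planes x=-45 and y=-45 mm. Upright grip bar, top 62 mm up, 22 mm thick along the L's diagonal (body (1,1): close the fingers along it), 44 mm wide across it. Starts within 45 deg of its yaw in the corner.
- spare_square: The other square, of the same shape, size and axes but with a RED grip; to be left alone. (On both squares a 12 mm high web fills the crook of the L and the grip stands on it.) Tall instruments stand along the back of the bench, the nearest (pale blue, behind the squares) from about x=0.54 m: carry the square on their near side.
- side_bar: Fixed aluminium bar of the corner, at the robot's left, running towards the robot; 20 mm wide, 18 high (black joint plates and screws reach 24). Origin: inside corner at bench height. Inner face: plane y=0, x=0 to 110 mm; bar at y<0; free space inside is x>0, y>0. Square flush: its axes parallel to these, its origin at (45,45,0) mm.
- back_bar: The corner's other bar, at the back, running to the robot's right; fixed, same section, same origin and axes as side_bar. Its inner face is the plane x=0 from y=0 to 130 mm; the bar lies at x<0. Both bars are smooth, with little friction.

How it is judged:
By the outcome, as a careful person would: the job done as asked, in the order asked, and still so for the second after the job is handed in, with the robot touching nothing.
It also fails if it takes over 43 s, if anything falls off the work surface, if the arm or the gripper's body presses on something with over 40 N, if the wrist force passes 120 N, or if a joint passes its speed limit or range.

## Robot

A 6-joint arm with a two-finger parallel gripper is mounted at the origin on a cart in front of the work surface, level with it; the furniture and walls round the work are solid. World frame = base frame: x ahead of the robot, y to its left, z up, the work surface at z = 0. Lengths are in mm, angles in rad, forces in N, time in s.
With the tool pointing down it reaches from about 275 to 750 mm from the base axis. Payload 10.2 kg.
Tool frame: the origin (TCP) lies at the centre of the arm's flange, where the gripper is bolted on; the fingertips stand 173 mm ahead of it and the grasp point (between the pads) lies 155 mm ahead of it; z points along the fingers, y is the line along which they close (so a half turn about z gives the same grasp; the last joint's range is limited). The gripper opens to 85 mm and grips with 20 to 120 N. Pads are 22 mm wide; open, the fingers measure 114 mm over their backs; the gripper's body (76 mm by 85 mm) begins 54 mm behind the grasp point. The pads swing forward as they close: fully open they stand 13 mm farther back than shut.
Start: joints at [0.903, 0.313, 1.498, -0, 1.331, -0.223], TCP at [225.909, 473.917, 404.694] pointing down, gripper open.
Joint ranges: [-2.94, 2.94], [-0.97, 2.17], [0.19, 2.56], [-1.23, 4.37], [0.02, 3.11], [-2.88, 2.88]. Speed limits (rad/s): [2.39, 2.39, 3.01, 3.14, 3.14, 3.14].

## Interface

Orientations are given as a unit quaternion [w, x, y, z].
In Python, from rig import ctrl, optics gives the robot as it stands (ctrl), with the cameras (optics).
- The arm moves only by the shell command python3 steer.py [OPENING] [FORCE], which reads ROWS from standard input. ROWS is 1 to 8 rows, parted by a bar, with the numbers parted by spaces; each row has 6 numbers: dx, dy, dz in mm, then a rotation vector rx, ry, rz in rad; each row is the pose to reach, as a shift and turn from the pose commanded when the command began, along the tool's axes at that moment; what a row does not reach only later rows make up. A row lasts 1/10 s, in which the tool goes at most 50 mm and 0.15 rad, less where a joint would pass 70% of its speed; a pose out of reach is approached as far as the arm can. OPENING is the opening from 0.0 (shut) to 1.0 (fully open), set as the command begins (- or left out keeps the last). The fingers move at their own pace and stop on an object; FORCE is the grip in N (left out, the last holds). Time passes only in rows, so rows that do not move let the fingers close. It prints the time, the measured TCP pose, the force, the opening and the grip force at its end. Input that does not fit is refused with a message, and nothing moves.
- ctrl.sense(): the state, without advancing time (a new reading comes with each control period).
- optics.capture(name): name is "side" or "top" or "wrist"; returns the picture (400x640x3 uint8, red, green, blue); there is no depth.
- optics.calibration(name): a dict with "fx", "fy", "cx", "cy" (pixels), "distortion" ([k1, k2, p1, p2, k3] as OpenCV has them; the pictures are not rectified), "position" and "attitude" of the camera in the world. Camera axes: x right, y down, z forward; pixel columns grow to the right and rows downward; lengths in mm; the calibration is good to about 2 mm. A picture is of the moment at which its call begins: read the wrist's pose just before it. calibration takes no time and is no camera call; for the wrist camera it gives the pose at the moment of the call.
- ctrl.finish_job(): hands the job in; it is judged then, once.
The state is a dict: "time_s": time; "joints": joint angles; "dq": joint speeds; "tau": joint torques, N m; "eef_pos": TCP position; "ee_rot": TCP orientation; "force": force on the tool from outside, world axes, zero at the start; "wrist_torque": the same for the moment, N m; "grip_width": opening from 0.0 (shut) to 1.0 (fully open); "grip_force": force on a finger pad.
Only numpy, scipy, OpenCV 4.12 (cv2) and the standard library are available. Lean on these libraries where they do the work, as an engineer would, in place of code of your own. Each camera call takes 0.05 s, during which the arm holds its last target. There are 200 camera calls.

## Working session

There is one attempt and no reset: what is moved stays moved. The work goes in short steps, Python scripts to look and compute and a shell command to move; the robot and the scene stay as the last step left them, time stands still between calls to the robot, and variables do not carry over. Pictures are saved under pics/ and viewed, at most 11 in all, crops included, and the job is handed in when it is done.

```bash
ls; mkdir -p pics; python3 - <<'E'
from rig import ctrl, optics
import cv2
s=ctrl.sense();print(s)
for n in("top","side","wrist"):
    print(n,optics.calibration(n))
    cv2.imwrite(f"pics/{n}0.png",optics.capture(n)[:,:,::-1])
E
```

```text
pics
rig.py
steer.py
{'time_s': 0.0, 'joints': array([ 9.02576022e-01,  3.13440903e-01,  1.49846681e+00, -2.97191939e-05,
        1.33098005e+00, -2.23392826e-01]), 'dq': array([-8.33640021e-05, -1.53855063e-03, -2.35110906e-04, -5.64948633e-05,
       -2.30144324e-04, -3.02944091e-05]), 'tau': array([-7.43694072e-04, -4.12254882e+01, -2.59750503e+01, -6.06209892e-05,
        4.05353247e-03,  1.27328258e-05]), 'eef_pos': array([225.88977615, 473.86865882, 404.12839034]), 'ee_rot': array([-2.66196201e-04,  2.20581049e-01,  9.75368434e-01, -5.90490476e-04]), 'force': array([ 0.67065403,  0.44699196, -0.33844152]), 'wrist_torque': array([ 0.00083944, -0.02109191,  0.03013253]), 'grip_force': 0.0, 'grip_width': 1.0003471539438165}
top {'fx': 414.5265941471699, 'fy': 414.5265941471699, 'cx': 321.8679519772059, 'cy': 202.00355144662998, 'distortion': array([-0.02764654,  0.        ,  0.        ,  0.        ,  0.        ]), 'position': array([336.63866779, 144.0885801 , 887.8397066 ]), 'attitude': array([ 0.07406654, -0.69881478,  0.70836913, -0.06622109])}
side {'fx': 508.09714760598183, 'fy': 508.09714760598183, 'cx': 327.1091737845872, 'cy': 192.26401970611514, 'distortion': array([-0.03712078,  0.        ,  0.        ,  0.        ,  0.        ]), 'position': array([ 135.43054973, -567.15551759,  729.0645351 ]), 'attitude': array([-0.39571605,  0.88825142, -0.21215364,  0.09700026])}
wrist {'fx': 309.40606379079964, 'fy': 309.40606379079964, 'cx': 325.79235516140557, 'cy': 199.0729658877386, 'distortion': array([-0.01771394,  0.        ,  0.        ,  0.        ,  0.        ]), 'position': array([149.59707299, 510.34645092, 374.30799155]), 'attitude': array([0.13969104, 0.83449456, 0.52571003, 0.08794437])}
```

View pics/top0.png

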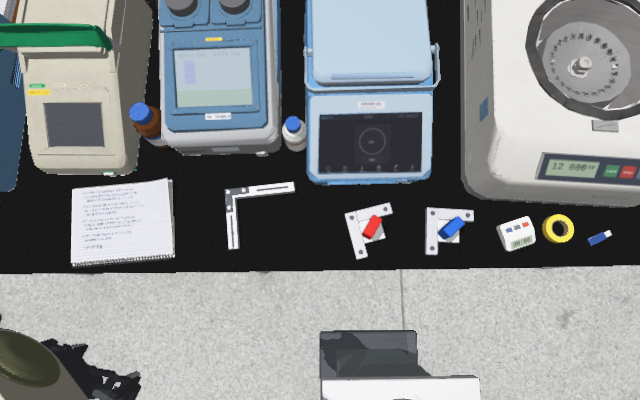

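View pics/side0.png

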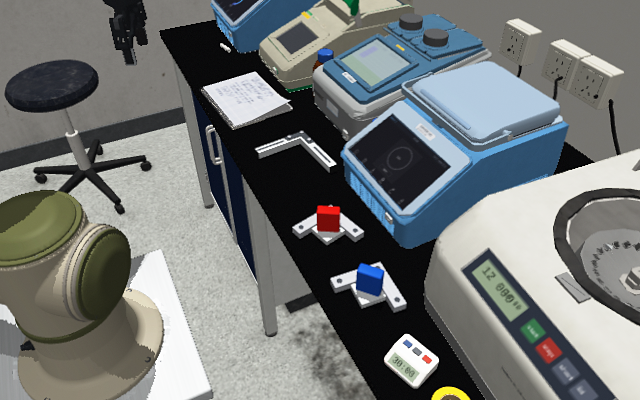

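The top view shows the corner at about (230,190), the red grip at (371,228) and the blue grip at (452,227). The side view shows the blue grip at (370,278), the red at (328,218) and the corner at (300,138). I'll enlarge both views to get the corner points.

```bash
cat > h.py <<'E'
import numpy as np, cv2
from scipy.spatial.transform import Rotation as R
def rot(q): return R.from_quat([q[1],q[2],q[3],q[0]]).as_matrix()
def ray(c,uv):
    K=np.array([[c['fx'],0,c['cx']],[0,c['fy'],c['cy']],[0,0,1]])
    p=cv2.undistortPoints(np.array(uv,float).reshape(-1,1,2),K,c['distortion'])[:,0]
    d=np.c_[p,np.ones(len(p))]@rot(c['attitude']).T
    return np.array(c['position']),d/np.linalg.norm(d,axis=1)[:,None]
def onz(c,uv,z):
    o,d=ray(c,uv); return o+d*((z-o[2])/d[:,2])[:,None]
def tri(c1,u1,c2,u2):
    o1,d1=ray(c1,u1);o2,d2=ray(c2,u2);out=[]
    for a,b in zip(d1,d2):
        t=np.linalg.lstsq(np.c_[a,-b],o2-o1,rcond=None)[0]
        p,q=o1+t[0]*a,o2+t[1]*b; out.append(np.r_[(p+q)/2,np.linalg.norm(p-q)])
    return np.array(out)
def proj(c,P):
    K=np.array([[c['fx'],0,c['cx']],[0,c['fy'],c['cy']],[0,0,1]]);Rm=rot(c['attitude'])
    return cv2.projectPoints(np.array(P,float).reshape(-1,3),cv2.Rodrigues(Rm.T)[0],-Rm.T@c['position'],K,c['distortion'])[0][:,0]
E
python3 - <<'E'
import cv2,numpy as np
def crop(n,x0,y0,w,h,s): 
    return cv2.resize(cv2.imread(f"pics/{n}0.png")[y0:y0+h,x0:x0+w],None,fx=s,fy=s,interpolation=cv2.INTER_CUBIC)
a=np.hstack([crop("top",210,170,100,90,4),crop("top",405,170,100,90,4)])
b=crop("side",250,120,80,60,4); b2=crop("side",320,250,100,60,4)
b=np.hstack([b,b2,np.zeros((240,80,3),np.uint8)])
cv2.imwrite("pics/c.png",np.vstack([a,b])[:600])
E
```

```text
(no output)
```

View pics/c.png

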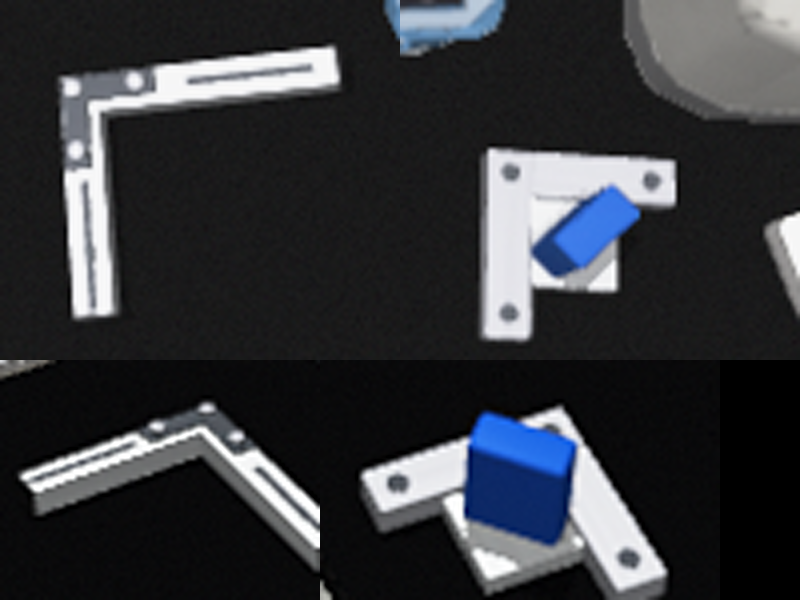

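The crop shows the inside corner at top (235.6,197.4) and side (301,137.4), and the square's outer corner at top (427,207.5) and side (380.5,262). The blue grip lies along the square's expected diagonal.

```bash
python3 - <<'E'
from rig import ctrl, optics
from h import *
np.set_printoptions(precision=1,suppress=True)
t,s=optics.calibration("top"),optics.calibration("side")
f=lambda l,x0,y0,px,py:[(x0+(a-px+.5)/4-.5,y0+(b-py+.5)/4-.5) for a,b in l]
T=f([(103,110)],210,170,0,0)+f([(488,150),(676,160),(483,338),(511,172),(651,181),(509,313)],405,170,400,0)
S=f([(205,430)],250,120,0,360)+f([(562,408),(665,572),(362,470),(552,430),(628,558),(398,483)],320,250,320,360)
print(tri(t,T,s,S))
C=onz(t,f([(103,110),(115,312),(338,85)],210,170,0,0),18);print(C)
print("bar angles",[np.degrees(np.arctan2(*(C[i]-C[0])[1::-1])) for i in(1,2)],np.linalg.norm(C-C[0],axis=1))
Q=onz(t,f([(488,150),(676,160),(483,338)],405,170,400,0),16);print(Q)
print("sq angles",[np.degrees(np.arctan2(*(Q[i]-Q[0])[1::-1])) for i in(2,1)],np.linalg.norm(Q-Q[0],axis=1))
G=onz(t,f([(617,187),(640,213),(565,275),(541,248)],405,170,400,0),62);print(G)
E
```

```text
[[ 527.1  337.6   20.7    4.7]
 [ 499.   -71.8   14.2    1.9]
 [ 490.6 -170.9   16.7    0.2]
 [ 399.7  -63.    15.4    3.5]
 [ 486.6  -82.7   17.     2.3]
 [ 480.2 -157.1   15.9    1.1]
 [ 411.5  -77.    15.7    1.4]]
[[525.4 338.9  18. ]
 [416.6 329.4  18. ]
 [537.2 212.2  18. ]]
bar angles [np.float64(-175.0447988273979), np.float64(-84.65314874628933)] [  0.  109.1 127.3]
[[ 497.8  -71.    16. ]
 [ 490.9 -171.2   16. ]
 [ 397.9  -62.3   16. ]]
sq angles [np.float64(175.0027311667054), np.float64(-93.95558040160411)] [  0.  100.4 100.2]
[[ 469.4 -123.6   62. ]
 [ 456.  -134.1   62. ]
 [ 425.3  -94.2   62. ]
 [ 439.   -83.1   62. ]]
```

Sizes and heights agree with the text. The square's yaw is about 175.5° and the corner's about 185.1°. Next I'll look at the corner from the wrist camera on the way over.

```bash
echo '-25 -6 0 0 0 0.02 | -70 -18 0 0 0 0.06 | -118 -30 0 0 0 0.11 | -166 -42 0 0 0 0.16 | -214 -54 0 0 0 0.2 | -258 -65 0 0 0 0.23 | -281 -70 0 0 0 0.25 | -281 -70 0 0 0 0.25' | python3 steer.py 1.0
python3 - <<'E'
from rig import ctrl, optics
import cv2,pickle
c=optics.calibration("wrist");im=optics.capture("wrist")
pickle.dump(c,open("w1.pkl","wb"));cv2.imwrite("pics/w1.png",im[:,:,::-1]);print(c['position'])
E
```

```text
time_s: 0.95
eef_pos: [451.4, 287.9, 404.1]
ee_rot: [-0.0, 0.342, 0.94, -0.0]
force: [-1.7, 0.9, 0.8]
grip_width: 1.004
grip_force: 0.0
[386.66639892 342.32103899 374.20704466]
```

View pics/w1.png

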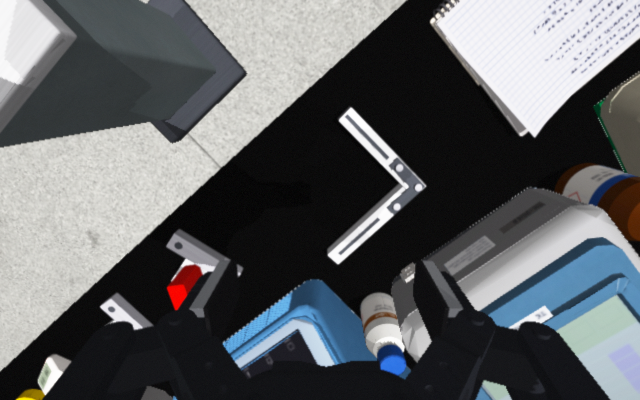

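The wrist view puts the inside corner at (403,187), with the bar ends at about (340,119) and (331,244). Now I'll move over the blue square.

```bash
echo '-30 -36 6 0 0 0.02 | -61 -74 14 0 0 0.04 | -92 -112 24 0 0 0.07 | -124 -150 34 0 0 0.09 | -155 -188 44 0 0 0.11 | -187 -226 54 0 0 0.13 | -218 -264 60 0 0 0.15 | -246 -298 64 0 0 0.166' | python3 steer.py
echo '-8 -10 0 0 0 0 | -8 -10 0 0 0 0' | python3 steer.py
python3 - <<'E'
from rig import ctrl, optics
import cv2,pickle,numpy as np
c=optics.calibration("wrist");im=optics.capture("wrist")
pickle.dump(c,open("w2.pkl","wb"));cv2.imwrite("pics/w2.png",im[:,:,::-1]);print(c['position'])
a=cv2.imread("pics/w1.png")[100:260,310:440]
cv2.imwrite("pics/w12.png",np.hstack([cv2.resize(a,None,fx=3.6,fy=3.6,interpolation=cv2.INTER_CUBIC)]))
E
```

```text
time_s: 1.8
eef_pos: [447.0, -97.5, 340.4]
ee_rot: [-0.0, 0.417, 0.909, 0.0]
force: [1.4, 0.3, -0.4]
grip_width: 1.002
grip_force: 0.0
time_s: 2.0
eef_pos: [445.0, -109.4, 340.6]
ee_rot: [-0.0, 0.418, 0.909, 0.0]
force: [0.5, -0.5, -0.3]
grip_width: 1.0
grip_force: 0.0
[389.92718996 -45.27934451 310.74979826]
```

View pics/w2.png

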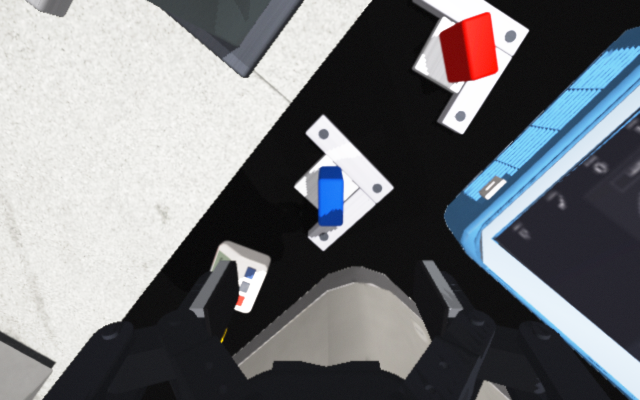

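View pics/w12.png

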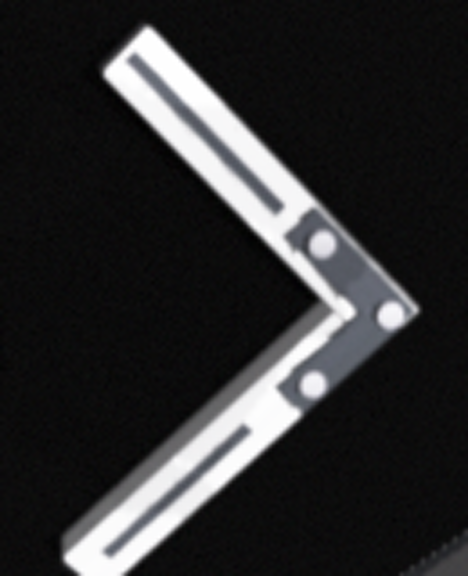

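In w2 the square's outer corner is at (393,187), its leg ends at (322,114) and (323,251), and its holes at (377,188), (323,133) and (323,236). The grip top spans about (319-343, 167-192). In w1 the corner's inner top point is at crop pixel (335,307). I'll fuse these with the other views.

```bash
python3 - <<'E'
from rig import ctrl, optics
from h import *
import pickle
np.set_printoptions(precision=1,suppress=True)
w1,w2=[pickle.load(open(f"w{i}.pkl","rb")) for i in(1,2)]
t=optics.calibration("top");s=ctrl.sense();print(s['eef_pos'])
ang=lambda a:np.degrees(np.arctan2(a[1],a[0]))
f=lambda l,x0,y0,px,py,k=4:[(x0+(a-px+.5)/k-.5,y0+(b-py+.5)/k-.5) for a,b in l]
W=f([(335,307),(104,73),(66,557)],310,100,0,0,3.6)
T=f([(103,110),(115,312),(338,85)],210,170,0,0)
print("corner tri",tri(w1,W,t,T))
C=onz(w1,W,18);print(C,ang(C[1]-C[0]),ang(C[2]-C[0])+90-180+180)
W=[(393,187),(322,114),(323,251),(377,188),(323,133),(323,236)]
T=f([(488,150),(483,338),(676,160),(511,172),(509,313),(651,181)],405,170,400,0)
print("sq tri",tri(w2,W,t,T))
Q=onz(w2,W,16);print(Q,ang(Q[1]-Q[0]),ang(Q[2]-Q[0])-90,ang(Q[4]-Q[3]),ang(Q[5]-Q[3])-90)
im=cv2.cvtColor(cv2.imread("pics/w2.png"),cv2.COLOR_BGR2HSV)
m=cv2.inRange(im,(105,150,60),(125,255,255));m[:160]=0;m[232:]=0;m[:,:310]=0;m[:,350:]=0
y,x=np.nonzero(m);print("blue bbox",x.min(),x.max(),y.min(),y.max())
v=im[:,:,2];print([int(a) for a in v[160:235,331]])
# model overlay residual
for yaw in (175,175.5,176):
    r=np.radians(yaw);ex=np.array([np.cos(r),np.sin(r)]);ey=np.array([-ex[1],ex[0]])
    o=(Q[0,:2]+45*ex+45*ey);print(yaw,o)
    d=(ex+ey)/2**.5;n=(ex-ey)/2**.5
    P=[np.r_[o+a*d*11+b*n*22,62] for a,b in((1,1),(1,-1),(-1,-1),(-1,1))]
    print(proj(w2,P).ravel(),proj(t,P).ravel())
E
```

```text
[ 445.1 -108.4  340.7]
corner tri [[530.9 344.2   1.2   4.6]
 [419.3 334.2  -4.2   1.2]
 [540.7 213.6  11.9   4.5]]
[[526.3 345.4  18. ]
 [418.  334.6  18. ]
 [540.3 216.5  18. ]] -174.32508829988453 6.235174223283423
sq tri [[ 496.   -68.8   23.7    0.9]
 [ 398.5  -61.4   19.2    1.6]
 [ 490.8 -169.2   18.     2.6]
 [ 483.3  -79.    28.6    0.8]
 [ 409.7  -72.3   33.4    0.8]
 [ 479.3 -154.9   19.1    1.7]]
[[ 498.5  -69.    16. ]
 [ 399.4  -61.4   16. ]
 [ 491.8 -168.7   16. ]
 [ 487.1  -80.1   16. ]
 [ 411.3  -73.9   16. ]
 [ 480.3 -155.2   16. ]] 175.58249470380318 -183.8536789744574 175.32647130312037 -185.15573003236494
blue bbox 318 342 167 225
[254, 255, 254, 254, 253, 244, 183, 145, 140, 143, 143, 144, 143, 146, 145, 144, 144, 149, 180, 226, 241, 245, 247, 248, 247, 247, 248, 248, 247, 247, 247, 248, 248, 248, 248, 247, 248, 248, 247, 248, 248, 247, 248, 248, 247, 247, 247, 247, 246, 238, 203, 160, 150, 148, 149, 148, 150, 150, 149, 150, 148, 150, 149, 148, 146, 139, 142, 148, 147, 146, 159, 210, 240, 245, 245]
175 [ 449.8 -109.9]
[316.7 176.8 316.7 225.5 341.9 225.7 343.2 177. ] [448.8 237.4 464.5 223.1 456.9 214.9 441.1 229.1]
175.5 [ 450.1 -110.4]
[316.5 177.6 317.  226.2 342.1 226.2 343.  177.6] [449.1 237.3 464.7 222.8 457.  214.7 441.4 229. ]
176 [ 450.5 -110.8]
[316.3 178.3 317.2 226.8 342.3 226.6 342.7 178.1] [449.4 237.1 464.8 222.5 457.  214.5 441.6 229. ]
```

The grip model matches the wrist picture within 1 px, with the origin at (450,-110.5) and yaw 175.5°. Descending now.

```bash
echo '-3 1 20 0 0 0 | -5 2 55 0 0 0 | -5 2 90 0 0 0 | -5 2 118 0 0 0 | -5 2 135 0 0 0 | -5 2 145 0 0 0 | -5 2 145 0 0 0' | python3 steer.py
```

```text
time_s: 2.75
eef_pos: [450.1, -110.3, 195.2]
ee_rot: [-0.001, 0.416, 0.909, 0.0]
force: [-0.9, 0.9, 0.3]
grip_width: 0.997
grip_force: 0.0
```

```bash
echo '0 0 0 0 0 0 | 0 0 0 0 0 0 | 0 0 0 0 0 0 | 0 0 0 0 0 0 | 0 0 0 0 0 0 | 0 0 0 0 0 0 | 0 0 0 0 0 0 | 0 0 0 0 0 0' | python3 steer.py 0.0 70
```

```text
time_s: 3.55
eef_pos: [450.3, -111.8, 196.3]
ee_rot: [0.001, 0.417, 0.909, 0.0]
force: [0.0, 0.8, 6.7]
grip_width: 0.249
grip_force: 69.6
```

```bash
echo '0 0 -10 0 0 0 | 0 0 -40 0 0 0 | 0 0 -75 0 0 0 | 4 4 -105 0 0 0 | 24 22 -115 0 0 -0.01 | 52 48 -115 0 0 -0.03 | 84 78 -115 0 0 -0.05 | 117 108 -115 0 0 -0.07' | python3 steer.py
echo '33 30 0 0 0 -0.02 | 66 61 0 0 0 -0.05 | 97 89 0 0 0 -0.07 | 123 114 0 0 0 -0.09 | 145 135 0 0 0 -0.1 | 156 145 0 0 0 -0.1 | 160 148 0 0 0 -0.1 | 160 148 0 0 0 -0.1' | python3 steer.py
python3 - <<'E'
from rig import ctrl, optics
import cv2,pickle,numpy as np
for n in("wrist","top","side"):
    c=optics.calibration(n);im=optics.capture(n)[:,:,::-1]
    pickle.dump(c,open(n+"3.pkl","wb"));cv2.imwrite(f"pics/{n}3.png",im)
print(ctrl.sense()['eef_pos'],ctrl.sense()['ee_rot'])
E
```

```text
time_s: 4.35
eef_pos: [455.2, 48.9, 311.0]
ee_rot: [-0.0, 0.385, 0.923, -0.0]
force: [0.9, -0.2, -4.1]
grip_width: 0.249
grip_force: 69.3
time_s: 5.15
eef_pos: [448.3, 265.0, 310.6]
ee_rot: [-0.0, 0.339, 0.941, -0.0]
force: [-0.0, -0.7, -4.2]
grip_width: 0.248
grip_force: 69.4
[448.58750256 264.23905659 310.72017865] [-6.26744773e-05  3.39244071e-01  9.40698367e-01 -1.95219489e-04]
```

View pics/wrist3.png

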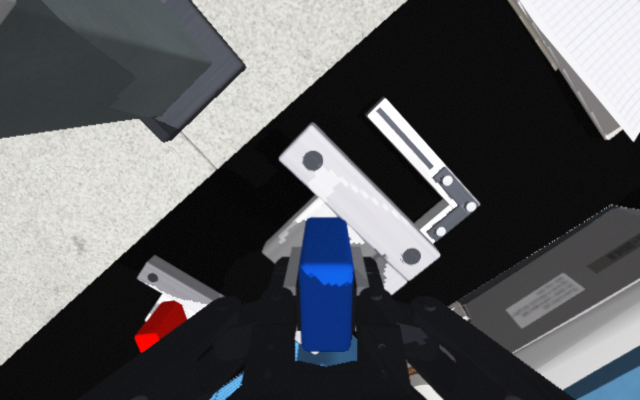

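The square is held level. The corner is now clear at (452,205), so I'll zoom in to measure it again.

```bash
python3 - <<'E'
import cv2,numpy as np
k=lambda n,x0,y0,w,h,s:cv2.resize(cv2.imread(f"pics/{n}3.png")[y0:y0+h,x0:x0+w],None,fx=s,fy=s,interpolation=cv2.INTER_CUBIC)
a=k("wrist",270,90,215,200,2.5)   # 537x500
b=k("side",245,120,65,60,4);c=k("top",220,180,60,60,4) #260x240,240x240
o=np.zeros((500,800,3),np.uint8);o[:500,:a.shape[1]]=a;o[:240,540:800]=b;o[250:490,550:790]=c
cv2.imwrite("pics/c3.png",o)
E
```

```text
(no output)
```

View pics/c3.png

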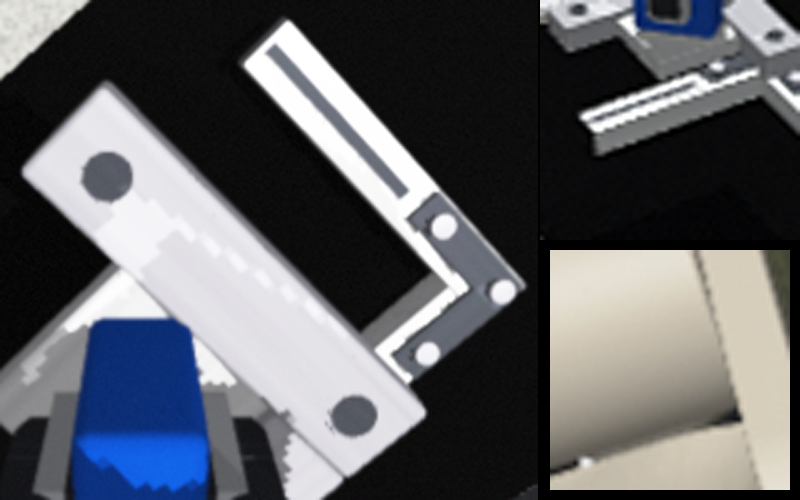

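The inner corner is at crop (440,284), the outer corner at (524,288), and the side bar's end at (240,66) inner and (287,18) outer. The held square's outer edge runs (105,82) to (425,408).

```bash
python3 - <<'E'
from h import *
import pickle
np.set_printoptions(precision=1,suppress=True)
w=pickle.load(open("wrist3.pkl","rb"));w1=pickle.load(open("w1.pkl","rb"))
f=lambda l,x0,y0,k:[(x0+(a+.5)/k-.5,y0+(b+.5)/k-.5) for a,b in l]
ang=lambda a:np.degrees(np.arctan2(a[1],a[0]))%360
A=f([(440,284),(524,288),(240,66),(287,18)],270,90,2.5)
B=f([(335,307),(420,311),(104,73),(150,25)],310,100,3.6)
print(tri(w,A,w1,B))
for c,u in((w,A),(w1,B)):
    P=onz(c,u,18);print(P,ang(P[2]-P[0]),ang(P[3]-P[1]),np.linalg.norm(P[2]-P[0]),np.linalg.norm(P[0]-P[1]))
for z in(128,131,134):
    S=onz(w,f([(425,408),(105,82),(20,172)],270,90,2.5),z);print(z,S,ang(S[1]-S[0]),np.linalg.norm(S[1]-S[0]))
E
```

```text
[[533.4 344.5   1.2   2.3]
 [547.8 366.   14.4   1.4]
 [420.3 333.9  -2.3   1.1]
 [417.  354.9   7.1   0.2]]
[[525.  342.1  18. ]
 [546.  364.8  18. ]
 [418.1 332.5  18. ]
 [415.8 353.4  18. ]] 185.0770891967765 185.01620024170086 107.40805623906928 30.926902684954786
[[526.3 345.4  18. ]
 [545.7 366.4  18. ]
 [418.  334.6  18. ]
 [416.  354.6  18. ]] 185.67491170011547 185.19244971791372 108.79825865763617 28.610639391966444
128 [[488.4 313.9 128. ]
 [389.2 305.  128. ]
 [391.7 280.5 128. ]] 185.1372939211523 99.63803951085998
131 [[486.4 314.  131. ]
 [389.1 305.2 131. ]
 [391.5 281.3 131. ]] 185.1372939211523 97.68030412894602
134 [[484.3 314.1 134. ]
 [389.  305.5 134. ]
 [391.3 282.  134. ]] 185.13729392115226 95.72256874703199
```

Square and corner are parallel, both at 185.1°. The inside corner is at about (526.5,343), so flush means TCP near (486,294). I'll lower the square about 15 mm short of both faces.

```bash
echo '-3 9 10 0 0 0 | -8 21 35 0 0 0 | -9 25 65 0 0 0 | -9 25 90 0 0 0 | -9 25 104 0 0 0 | -9 25 109 0 0 0 | -9 25 110 0 0 0 | -9 25 110 0 0 0' | python3 steer.py
echo '0 0 1 0 0 0 | 0 0 2 0 0 0 | 0 0 3 0 0 0 | 0 0 4 0 0 0 | 0 0 4 0 0 0' | python3 steer.py
```

```text
time_s: 6.1
eef_pos: [471.6, 278.8, 201.7]
ee_rot: [0.001, 0.339, 0.941, 0.001]
force: [-0.9, -0.1, -2.8]
grip_width: 0.25
grip_force: 69.3
time_s: 6.6
eef_pos: [471.2, 278.8, 196.6]
ee_rot: [-0.0, 0.339, 0.941, -0.0]
force: [0.1, 0.1, -4.6]
grip_width: 0.249
grip_force: 69.3
```

```bash
echo '0 0 0.5 0 0 0 | 0 0 1 0 0 0 | 0 0 1.5 0 0 0 | 0 0 1.5 0 0 0' | python3 steer.py
```

```text
time_s: 7.0
eef_pos: [471.2, 278.9, 196.3]
ee_rot: [0.0, 0.338, 0.941, 0.0]
force: [-5.3, -2.9, 8.5]
grip_width: 0.248
grip_force: 71.5
```

```bash
echo '0 3 -0.5 0 0 0 | 0 6 -0.5 0 0 0 | 0 9 -0.5 0 0 0 | 0 12 -0.5 0 0 0 | 0 15 -0.5 0 0 0 | 0 15 -0.5 0 0 0' | python3 steer.py
echo '0 1 0 0 0 0 | 0 2 0 0 0 0 | 0 3 0 0 0 0 | 0 3 0 0 0 0' | python3 steer.py
```

```text
time_s: 7.6
eef_pos: [481.3, 290.6, 196.3]
ee_rot: [0.001, 0.338, 0.941, 0.0]
force: [-0.9, -1.3, 4.2]
grip_width: 0.246
grip_force: 70.7
time_s: 8.0
eef_pos: [483.0, 292.8, 196.3]
ee_rot: [0.0, 0.338, 0.941, 0.0]
force: [-2.4, -3.5, 5.5]
grip_width: 0.247
grip_force: 70.9
```

```bash
for i in 1 2; do echo '0 1 0 0 0 0 | 0 2 0 0 0 0 | 0 2 0 0 0 0' | python3 steer.py; done
```

```text
time_s: 8.3
eef_pos: [484.3, 294.3, 196.3]
ee_rot: [0.0, 0.338, 0.941, 0.0]
force: [-3.8, -3.1, 5.3]
grip_width: 0.249
grip_force: 70.9
time_s: 8.6
eef_pos: [485.2, 295.1, 196.4]
ee_rot: [-0.0, 0.338, 0.941, -0.002]
force: [-7.8, -11.3, 12.5]
grip_width: 0.251
grip_force: 71.9
```

```bash
for i in 1 2; do echo '0 1 0 0 0 0 | 0 2 0 0 0 0 | 0 2 0 0 0 0' | python3 steer.py; done; python3 -c "
from rig import ctrl, optics;print(ctrl.sense()['wrist_torque'])"
```

```text
time_s: 8.9
eef_pos: [486.2, 295.8, 196.5]
ee_rot: [-0.001, 0.338, 0.941, -0.003]
force: [-12.6, -22.8, 19.3]
grip_width: 0.243
grip_force: 72.9
time_s: 9.2
eef_pos: [487.2, 296.4, 196.7]
ee_rot: [-0.002, 0.338, 0.941, -0.005]
force: [-18.0, -30.5, 26.9]
grip_width: 0.252
grip_force: 73.8
[-4.51793866  2.44279476  0.1430859 ]
```

Contact has built up, but it's unclear whether both faces are touching. I'll ease the vertical load, then push towards the back bar (world +x) and watch x.

```bash
echo '0 0 -1 0 0 0 | 0 0 -1.5 0 0 0 | 0 0 -1.5 0 0 0' | python3 steer.py; for i in 1 2; do echo '-0.8 0.6 0 0 0 0 | -1.5 1.3 0 0 0 0 | -1.5 1.3 0 0 0 0' | python3 steer.py; done
python3 - <<'E'
from rig import ctrl, optics
import cv2,numpy as np
print(ctrl.sense()['wrist_torque'])
k=lambda n,x0,y0,w,h,s:cv2.resize(optics.capture(n)[:,:,::-1][y0:y0+h,x0:x0+w],None,fx=s,fy=s,interpolation=cv2.INTER_CUBIC)
a=k("wrist",270,60,200,200,2.5);b=k("side",240,100,100,100,3)
o=np.zeros((500,800,3),np.uint8);o[:,:500]=a;o[:300,500:]=b
cv2.imwrite("pics/c4.png",o)
E
```

```text
time_s: 9.5
eef_pos: [487.2, 296.5, 196.8]
ee_rot: [-0.002, 0.338, 0.941, -0.005]
force: [-11.4, -27.0, 12.3]
grip_width: 0.251
grip_force: 72.2
time_s: 9.8
eef_pos: [488.7, 296.6, 196.8]
ee_rot: [-0.003, 0.338, 0.941, -0.006]
force: [-16.9, -28.1, 16.3]
grip_width: 0.251
grip_force: 72.5
time_s: 10.1
eef_pos: [489.5, 296.8, 197.0]
ee_rot: [-0.005, 0.338, 0.941, -0.007]
force: [-28.0, -28.0, 24.7]
grip_width: 0.246
grip_force: 73.6
[-4.35460024  3.82403552  0.11124687]
```

View pics/c4.png

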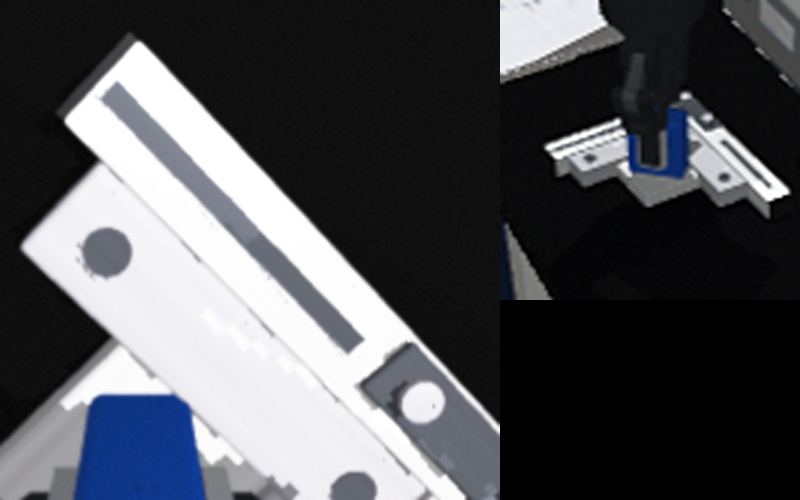

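The side bar contact looks flush along its length, and the x force jump shows contact at the back bar. The tool leans about 1° from the pressing moment. I'll take that out while keeping the push so the square sits flat.

```bash
echo '0 -1 -0.3 -0.008 0 0 | 0 -2 -0.5 -0.016 0 0 | 0 -2 -0.5 -0.016 0 0 | 0 -2 -0.5 -0.016 0 0' | python3 steer.py; python3 -c "
from rig import ctrl, optics;print(ctrl.sense()['wrist_torque'])"
```

```text
time_s: 10.6
eef_pos: [488.1, 294.8, 196.5]
ee_rot: [-0.003, 0.338, 0.941, -0.0]
force: [-25.9, -30.3, 20.1]
grip_width: 0.251
grip_force: 73.4
[-4.96738769  3.95384511  0.08278191]
```

```bash
echo '-0.5 0.8 0 0 0.003 0 | -0.5 0.8 0 -0.003 0.003 0 | -0.5 0.8 0 -0.003 0.003 0 | -0.5 0.8 0 -0.003 0.003 0 | -0.5 0.8 0 -0.003 0.003 0 | -0.5 0.8 0 -0.003 0.003 0 | -0.5 0.8 0 -0.003 0.003 0 | -0.5 0.8 0 -0.003 0.003 0' | python3 steer.py
python3 - <<'E'
from rig import ctrl, optics
import cv2,numpy as np
print(ctrl.sense()['wrist_torque'])
k=lambda n,x0,y0,w,h,s:cv2.resize(optics.capture(n)[:,:,::-1][y0:y0+h,x0:x0+w],None,fx=s,fy=s,interpolation=cv2.INTER_CUBIC)
a=k("wrist",330,140,160,160,2.5);b=k("side",260,120,80,60,5)
o=np.zeros((400,800,3),np.uint8);o[:,:400]=a;o[:300,400:]=b
cv2.imwrite("pics/c5.png",o)
E
```

```text
time_s: 11.4
eef_pos: [488.5, 294.6, 196.6]
ee_rot: [-0.004, 0.337, 0.941, 0.0]
force: [-30.3, -35.9, 24.1]
grip_width: 0.245
grip_force: 73.7
[-6.28790074  4.51348402  0.12510855]
```

View pics/c5.png

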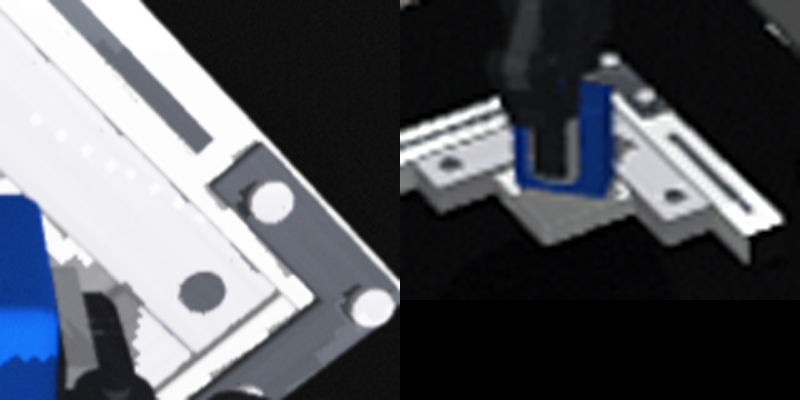

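The square is seated flush on both bars: the corner point and both edges show no gap. I'll ease the push and then release.

```bash
echo '0 -0.7 0 0 0 0 | 0 -1.4 -0.4 0 0 0 | 0 -2 -0.8 0 0 0 | 0 -2 -0.8 0 0 0' | python3 steer.py;  python3 -c "
from rig import ctrl, optics;print(ctrl.sense()['wrist_torque'])"
```

```text
time_s: 11.9
eef_pos: [487.9, 293.9, 196.5]
ee_rot: [-0.003, 0.338, 0.941, 0.002]
force: [-19.6, -23.6, 7.9]
grip_width: 0.253
grip_force: 72.0
[-4.57346818  3.12758755  0.13094492]
```

```bash
echo '0 -0.7 0 0.003 0 0 | 0 -1.4 0 0.006 0 0 | 0 -2 0 0.008 0 0 | 0 -2 0 0.008 0 0' | python3 steer.py;  python3 -c "
from rig import ctrl, optics;print(ctrl.sense()['wrist_torque'])"
```

```text
time_s: 12.3
eef_pos: [487.6, 293.8, 196.7]
ee_rot: [-0.002, 0.338, 0.941, 0.002]
force: [-7.7, -8.9, -3.6]
grip_width: 0.25
grip_force: 70.4
[-1.73964584  1.33634373  0.16390474]
```

```bash
echo '0 0 0.4 0 0 0 | 0 0 0.4 0 0 0' | python3 steer.py; echo '0 0 0 0 0 0 | 0 0 0 0 0 0 | 0 0 0 0 0 0 | 0 0 0 0 0 0 | 0 0 0 0 0 0 | 0 0 0 0 0 0' | python3 steer.py 0.6
```

```text
time_s: 12.5
eef_pos: [487.6, 293.9, 196.6]
ee_rot: [-0.002, 0.338, 0.941, 0.002]
force: [-9.7, -9.7, 0.7]
grip_width: 0.249
grip_force: 71.0
time_s: 13.1
eef_pos: [488.9, 294.7, 198.1]
ee_rot: [0.001, 0.339, 0.941, 0.006]
force: [0.8, -0.1, -0.3]
grip_width: 0.6
grip_force: 0.0
```

Released with zero force. Retreating straight up and checking.

```bash
echo '0 0 -5 0 0 0 | 0 0 -20 0 0 0 | 0 0 -45 0 0 0 | 0 0 -75 0 0 0 | 0 0 -105 0 0 0 | 0 0 -130 0 0 0 | 0 0 -140 0 0 0 | 0 0 -140 0 0 0' | python3 steer.py
python3 - <<'E'
from rig import ctrl, optics
import cv2,numpy as np
k=lambda n,x0,y0,w,h,s:cv2.resize(optics.capture(n)[:,:,::-1][y0:y0+h,x0:x0+w],None,fx=s,fy=s,interpolation=cv2.INTER_CUBIC)
a=k("wrist",240,80,250,250,2);b=k("side",240,110,150,150,2)
o=np.zeros((500,800,3),np.uint8);o[:,:500]=a;o[:300,500:]=b
cv2.imwrite("pics/c6.png",o)
E
```

```text
time_s: 13.9
eef_pos: [488.2, 293.2, 339.1]
ee_rot: [0.001, 0.339, 0.941, 0.006]
force: [0.3, -0.3, -0.6]
grip_width: 0.601
grip_force: 0.0
```

View pics/c6.png

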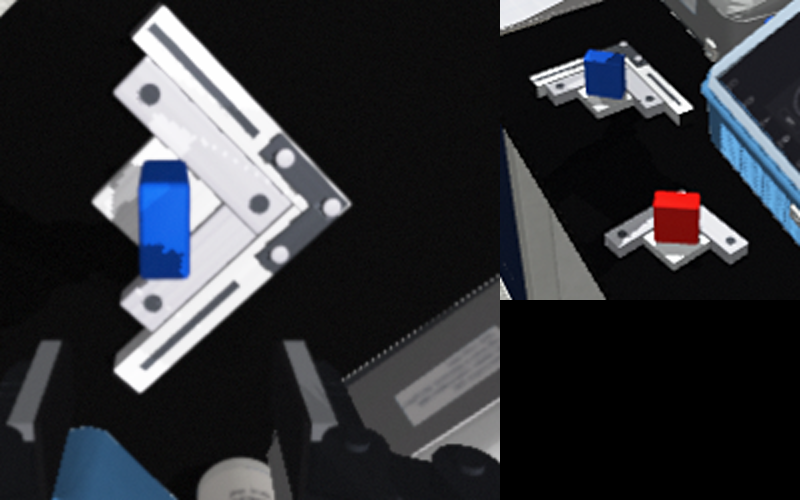

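The blue square lies flat in the corner, flush with both bars, and the red square still stands in its place. I'm handing in.

```bash
python3 -c "
from rig import ctrl, optics;print(ctrl.finish_job())"
```

```text
the job is handed in; nothing more can be done
None
```

The blue-gripped square was pressed flush against both bars while held, then released and left lying flat in the corner. The red-gripped square was not touched, and I handed the job in at about 14 s; no verdict was returned.

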